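# Pull the filter plate from the dark bay and show it over the light pad

### The job

One of the two bays of the filter house has its shutter lever thrown back, away from the robot: lift that bay's cover flap up well past halfway, draw the filter plate out of it, and bring it over the middle of the light pad. Finish while still holding it there in the gripper, upright and still, about a hand's breadth (8 to 10 cm) of clear air between its lower edge and the pad. Leave the other bay shut, both levers as they are, and the bottle, objective and slide box in their places.

Things in the scene. Friction and masses are not known exactly. Their poses are not given: they have to be found in the camera images.
- house: cream box 100 (x) x 360 (y) x 75 mm high, fixed: twin filter house. Origin: centre of its underside; x to its back, y to its left seen from the robot (yaw within 0.3 of the world's), z up. On its deck (top) two bays, centred at x -15, y +65 (left) and y -65 mm (right), each under a black hood flap; each bay's lever stands outboard at x -10, y +150 or -150 mm.
- flap_left (a joint): cover flap of the left bay: black hood 70 (x) x 76 (y) x 36 mm high, open beneath and behind (a fixed 32 mm wall on the deck closes the back), hinged on the deck at its back edge; rad, 0 = shut, grows as the front is lifted up and back, stop at 2.0. Stiff hinge: it stays at any angle where it is left, about 1 N at its handle moves it.
- flap_left_tab (a point): grip point on the left flap's handle: an upright black fin 10 mm thick (house y), 24 high, sticking 36 out in front of the hood and house front, free air beneath. Point: mid fin, 24 out from the hood front; when shut 94 in front of the hinge line, 18 above it, 93 above the bench; moves with the flap. Pinch it across its thickness from above; it can turn between the fingers as the flap swings.
- flap_left_hinge (a point): middle of the left flap's hinge line, on the deck 35 mm behind the bay's centre; fixed to the house. The axis runs along house y.
- plate_left: filter plate in the left bay, 80 g, hidden under the flap: metal plate 54 (x) x 5 (y) x 58 mm high with round glass, on top a steel grip block 26 (x) x 10 (y) x 26 high. Origin: middle of its bottom edge; z up, axes like the house's. Stands upright in a slot 55 deep, 1 to 1.5 mm loose all round; the grip block is 3 to 29 mm above the deck, clear once the flap is up. Comes out straight up.
- flap_right (a joint): cover flap of the right bay: black hood 70 (x) x 76 (y) x 36 mm high, open beneath and behind (a fixed 32 mm wall on the deck closes the back), hinged on the deck at its back edge; rad, 0 = shut, grows as the front is lifted up and back, stop at 2.0. Stiff hinge: it stays at any angle where it is left, about 1 N at its handle moves it.
- flap_right_tab (a point): grip point on the right flap's handle: an upright black fin 10 mm thick (house y), 24 high, sticking 36 out in front of the hood and house front, free air beneath. Point: mid fin, 24 out from the hood front; when shut 94 in front of the hinge line, 18 above it, 93 above the bench; moves with the flap. Pinch it across its thickness from above; it can turn between the fingers as the flap swings.
- flap_right_hinge (a point): middle of the right flap's hinge line, on the deck 35 mm behind the bay's centre; fixed to the house. The axis runs along house y.
- plate_right: filter plate in the right bay, 80 g, hidden under the flap: metal plate 54 (x) x 5 (y) x 58 mm high with round glass, on top a steel grip block 26 (x) x 10 (y) x 26 high. Origin: middle of its bottom edge; z up, axes like the house's. Stands upright in a slot 55 deep, 1 to 1.5 mm loose all round; the grip block is 3 to 29 mm above the deck, clear once the flap is up. Comes out straight up.
- lever_a_base: black base block (70 x 50 x 25 mm high) of lever a, on the house deck outboard of one of the two bays (which one varies); it belongs to the bay on its side. Origin: centre of its underside, axes like the house's.
- lever_a (a joint): shutter lever a, a 60 mm steel arm with a ball end on that base, reaching up to 98 mm above the deck; rad: near 0 it leans to the front (house -x, towards the robot), near 1 it is thrown back (house +x, away from the robot). Stays where it is.
- lever_b_base: black base block (70 x 50 x 25 mm high) of lever b, on the house deck outboard of one of the two bays (which one varies); it belongs to the bay on its side. Origin: centre of its underside, axes like the house's.
- lever_b (a joint): shutter lever b, a 60 mm steel arm with a ball end on that base, reaching up to 98 mm above the deck; rad: near 0 it leans to the front (house -x, towards the robot), near 1 it is thrown back (house +x, away from the robot). Stays where it is.
- light_pad_top (a point): centre of the top face of the light pad, a flat grey slab with a white panel, 140 x 120 mm, 14 mm high, fixed on the bench; z up.
- wash_bottle: bystander: white wash bottle with blue cap, 60 mm wide, 150 mm high, standing; origin centre of its underside.
- objective: bystander: steel microscope objective, 32 mm wide, 47 mm high, standing on the bench; origin centre of its underside.
- slide_box: bystander: grey slide box 60 x 82 x 32 mm high lying on the bench; origin centre of its underside.
Not all that is in view belongs to the job. Leave any green look-alike of the part that bears light_pad_top alone.

How it is judged:
By the outcome, as a careful person would: the job done as asked, in the order asked, and still so for the second after the job is handed in, while the arm keeps its last pose, push and grip.
It also fails if it takes over 54 s, if anything falls off the work surface, if the arm or the gripper's body presses on something with over 40 N, if the wrist force passes 120 N, or if a joint passes its speed limit or range.

### The arm

A 6-joint arm with a two-finger parallel gripper is mounted at the origin on the work surface. World frame = base frame: x ahead of the robot, y to its left, z up, the work surface at z = 0. Lengths are in m, angles in rad, forces in N, time in s.
With the tool pointing down it reaches from about 0.4 to 0.825 m from the base axis. Payload 7 kg.
Tool frame: the origin (TCP) lies midway between the tips of the shut fingers; the grasp point (between the pads) lies 19 mm behind it (grip_point_offset is the distance from the TCP to the grasp point, in m); z points along the fingers, y is the line along which they close (so a half turn about z gives the same grasp; the last joint's range is limited). The gripper opens to 88 mm and grips with 3 to 60 N. Pads are 19 mm wide; open, the fingers measure 130 mm over their backs; the gripper's body (78 mm by 193 mm) begins 47 mm behind the grasp point.
Start: joints at [1.481, 0.359, 0.012, 0, -1.224, -0.288], TCP at [0.249, 0.627, 0.227] pointing down, gripper open.
Joint ranges: [-3.07, 3.07], [-1.43, 2.12], [-1.02, 1.25], [-3.03, 1.67], [-3.05, -0], [-3.03, 3.03]. Speed limits (rad/s): [2.39, 2.39, 3.01, 3.14, 3.14, 3.14].

### API

Orientations are given as [roll, pitch, yaw] about the fixed x, y, z axes, in that order (R = Rz(yaw) Ry(pitch) Rx(roll)).
In Python, from station import get_state, grab_frame, camera_params, job_done, grip_point_offset gives the robot as it stands.
- The arm moves only by the shell command python3 -m creep 'ROWS' [FORCE]. ROWS is JSON, a list that holds one entry, the list of rows, each a list of 7 numbers: the finger opening in cm, from 0 to 8.76, then the shift along the tool's x, y, z in cm, then the turn, a rotation vector about the tool's x, y, z in rad. In form: [[[fingers, tx, ty, tz, wx, wy, wz], ...]]. A call has 1 to 20 rows; each row is the pose to reach, as a shift and turn from the pose commanded when the call began, along the tool's axes at that moment; what a row does not reach only later rows make up. A row lasts 1/8 s, in which the tool goes at most 62.5 mm and 10.7 degrees, less where a joint would pass 70% of its speed; a pose out of reach is approached as far as the arm can. A call with a gripper value outside its range is refused whole. The fingers move at their own pace and stop on an object; FORCE is the grip in N (left out, the last holds). Time passes only in rows, so rows that repeat a pose let the fingers close. It gives the time, the measured TCP pose, the force, the opening and the grip force at its end, in the units of the state.
- get_state(): the state, without advancing time (a new reading comes with each control period).
- grab_frame(name): name is "scene" or "side" or "wrist"; returns the picture (480x640x3 uint8, blue, green, red); there is no depth.
- camera_params(name): a dict with "vertical_fov" (degrees; the focal length in pixels is half the picture's height over the tangent of half this angle, whatever the lens; pixels are square), "cx", "cy" (the principal point, pixels), "view" (4x4, takes a point from world to camera coordinates). Camera axes: x right, y down, z forward; pixel columns grow to the right and rows downward; lengths in m; the calibration is good to about 2 mm. A picture is of the moment at which its call begins: read the wrist's pose just before it. camera_params takes no time and is no camera call; for the wrist camera it gives the pose at the moment of the call.
- job_done(): hands the job in; it is judged then, once.
The state is a dict: "t": time; "q": joint angles; "qd": joint speeds; "joint_efforts": joint torques, N m; "eef_pos": TCP position; "ee_rot": TCP orientation; "force": force on the tool from outside, world axes, zero at the start; "moment": the same for the moment, N m; "width": finger opening in m; "gripper_force": force on a finger pad.
Only numpy, scipy, OpenCV 4.12 (cv2) and the standard library are available. Lean on these libraries where they do the work, as an engineer would, in place of code of your own. Each camera call takes 0.05 s, during which the arm holds its last target. There are 200 camera calls.

## Working session

There is one attempt and no reset: what is moved stays moved. The work goes in short steps, Python scripts to look and compute and a shell command to move; the robot and the scene stay as the last step left them, time stands still between calls to the robot, and variables do not carry over. Pictures are saved under pics/ and viewed, at most 10 in all, crops included, and the job is handed in when it is done.

```bash
mkdir -p pics; python3 - <<'E'
from station import *
import cv2,numpy as np
for n in("scene","side"):
    cv2.imwrite(f"pics/{n}0.png",grab_frame(n))
    p=camera_params(n);print(n,p["vertical_fov"],p["cx"],p["cy"],np.round(p["view"],4).tolist())
s=get_state();print(s,grip_point_offset)
E
```

```text
scene 46.015396052897195 311.5481444768503 243.79245328273595 [[0.5588, 0.8292, -0.0147, -0.2118], [0.659, -0.4547, -0.5991, -0.283], [-0.5034, 0.3251, -0.8006, 1.5137], [0.0, 0.0, 0.0, 1.0]]
side 55.41622065132616 317.06212399474543 242.77254807096514 [[0.9243, -0.3817, 0.0031, -0.4651], [-0.2524, -0.6173, -0.7452, 0.1584], [0.2863, 0.688, -0.6669, 1.0617], [0.0, 0.0, 0.0, 1.0]]
{'t': 0.1, 'q': array([ 1.48109907e+00,  3.59306107e-01,  1.11384775e-02, -2.80747172e-04,
       -1.22413680e+00, -2.88119802e-01]), 'qd': array([-0.00183936, -0.00116871,  0.00321949,  0.00173938,  0.00094679,
        0.0004418 ]), 'joint_efforts': array([-1.46026614e-03, -5.84162235e+01,  2.93750203e+01,  7.01547191e+00,
        1.00804723e-02, -4.55676729e-05]), 'eef_pos': array([0.24886191, 0.62696083, 0.2257221 ]), 'ee_rot': array([ 3.14007172e+00, -1.75506466e-04, -3.77912506e-01]), 'force': array([ 0.16077436, -0.05795004,  0.03143443]), 'moment': array([ 0.01955677, -0.00144052, -0.05790953]), 'gripper_force': 0.0, 'width': 0.08785716327190833} 0.0188
```

View pics/scene0.png

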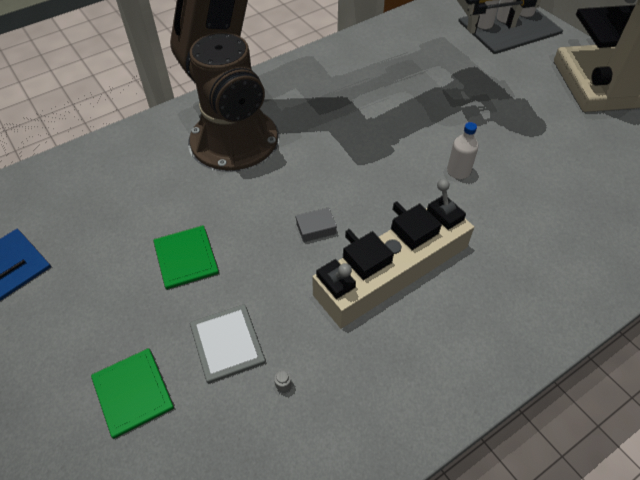

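View pics/side0.png

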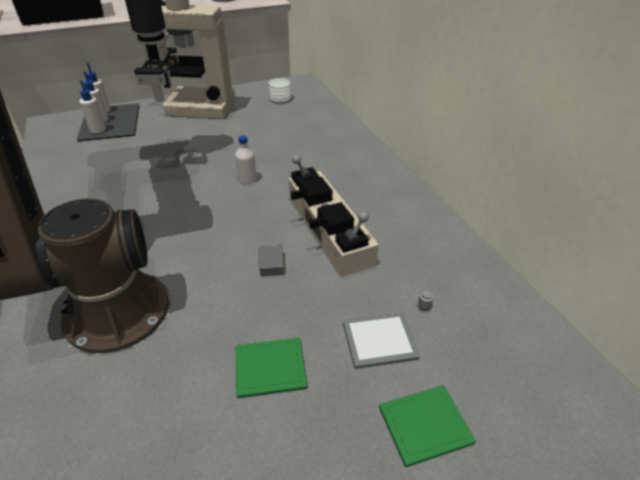

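The scene view shows the right bay (hood at 368,255) with its lever ball at (344,271) leaning right/down, which is +x. The left ball at (443,185) leans to the front. The side view agrees: right ball (363,216) against base (351,240). So it is the right bay. The white pad is at (228,343) in scene and (381,340) in side. Next I'll zoom in to measure.

```bash
cat > h.py <<'E'
import numpy as np,cv2
from station import *
def cam(n):
    p=camera_params(n);f=240/np.tan(np.radians(p["vertical_fov"]/2));V=np.array(p["view"])
    return f,p["cx"],p["cy"],V
def ray(c,uv):
    f,cx,cy,V=c;d=V[:3,:3].T@np.array([(uv[0]-cx)/f,(uv[1]-cy)/f,1]);return -V[:3,:3].T@V[:3,3],d/np.linalg.norm(d)
def plane(c,uv,z):
    o,d=ray(c,uv);return o+d*(z-o[2])/d[2]
def tri(obs):
    A=np.zeros((3,3));b=np.zeros(3)
    for c,uv in obs:
        o,d=ray(c,uv);M=np.eye(3)-np.outer(d,d);A+=M;b+=M@o
    x=np.linalg.solve(A,b);return x,[round(1000*np.linalg.norm(np.cross(x-ray(c,uv)[0],ray(c,uv)[1])),1) for c,uv in obs]
def proj(c,X):
    f,cx,cy,V=c;q=V[:3,:3]@np.array(X)+V[:3,3];return np.array([cx+f*q[0]/q[2],cy+f*q[1]/q[2]])
E
python3 - <<'E'
from h import *
a=cv2.imread("pics/scene0.png");b=cv2.imread("pics/side0.png")
A=cv2.resize(a[170:330,300:480],None,fx=2.2,fy=2.2,interpolation=2) ; 
A=cv2.resize(a[170:330,300:480],(675,600),interpolation=cv2.INTER_CUBIC)
B=cv2.resize(b[145:280,275:390],(511,600),interpolation=cv2.INTER_CUBIC)
cv2.imwrite("pics/sc_crop.png",A);cv2.imwrite("pics/sd_crop.png",B)
for n,im in(("scene",a),("side",b)):
    c=cam(n)
    m=cv2.inRange(im,(150,150,150),(255,255,255));hs=cv2.cvtColor(im,cv2.COLOR_BGR2HSV)
    cs=[k for k in cv2.findContours(m,0,2)[0] if cv2.contourArea(k)>800]
    for k in cs:
        M=cv2.moments(k);u=(M["m10"]/M["m00"],M["m01"]/M["m00"])
        r=cv2.approxPolyDP(k,8,True)[:,0].tolist()
        if len(r)==4: 
            P=np.array([plane(c,x,.014) for x in r]);print(n,u,np.round(P,4).tolist(),P.mean(0))
E
```

```text
scene (225.9047719003638, 341.1649874055416) [[0.4805, -0.2483, 0.014], [0.4592, -0.3378, 0.014], [0.5711, -0.3645, 0.014], [0.5914, -0.2751, 0.014]] [ 0.52555672 -0.3064237   0.014     ]
side (379.75061854790545, 337.7944714614794) [[0.5899, -0.2703, 0.014], [0.4786, -0.2462, 0.014], [0.4575, -0.3389, 0.014], [0.5699, -0.3638, 0.014]] [ 0.52398318 -0.30479916  0.014     ]
```

View pics/sc_crop.png

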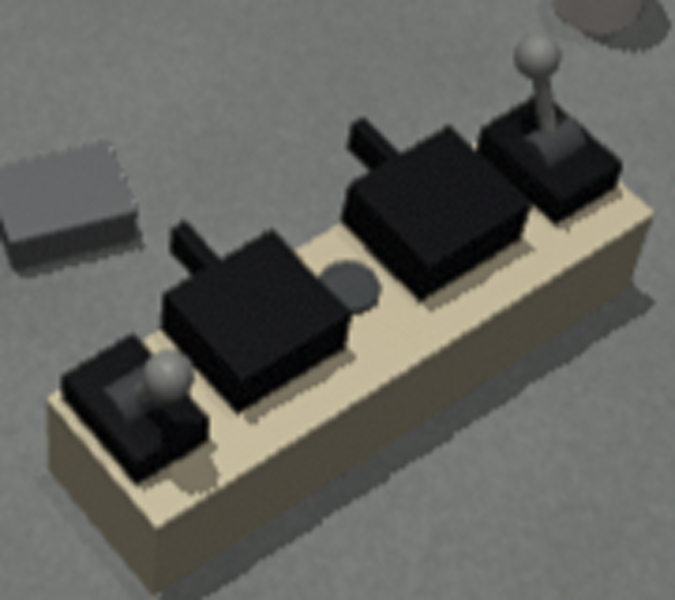

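View pics/sd_crop.png

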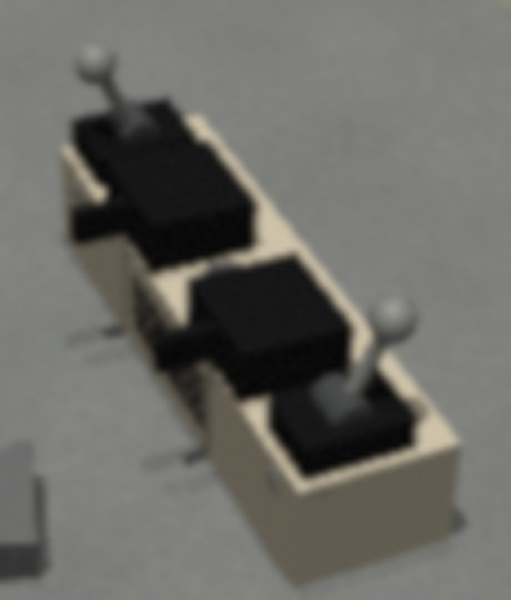

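The crops confirm it: the right lever (scene crop ball 168,378; side crop ball 392,318) leans to the back. Deck corners, hood tops and tab tips can all be read off.

```bash
python3 - <<'E'
from h import *
S,D=cam("scene"),cam("side")
s=lambda u,v:((u+.5)/3.75+300-.5,(v+.5)/3.75+170-.5)
d=lambda u,v:((u+.5)/4.443+275-.5,(v+.5)/4.444+145-.5)
P={"deckRF":((48,402),(300,491)),"deckRB":((158,526),(460,441)),"deckLB":((654,212),(198,115)),
"hoodFR":((163,303),(231,362)),"hoodFL":((272,232),(194,286)),"hoodBL":((350,318),(297,258)),"hoodBR":((240,380),(350,327)),
"ballR":((168,378),(392,318)),"ballL":((538,56),(94,63))}
R={}
for k,(a,b) in P.items():
    R[k],e=tri([(S,s(*a)),(D,d(*b))]);print(k,np.round(R[k],4),e)
v=R["deckLB"]-R["deckRB"];print("yaw",np.arctan2(-v[0],v[1]),np.linalg.norm(v))
w=R["deckRB"]-R["deckRF"];print("yaw2",np.arctan2(w[1],w[0]),np.linalg.norm(w))
yaw=np.arctan2(-v[0],v[1]);c,sn=np.cos(yaw),np.sin(yaw);Rz=np.array([[c,-sn,0],[sn,c,0],[0,0,1]])
O=np.mean([R["deckRF"]-Rz@[-.05,-.18,.075],R["deckRB"]-Rz@[.05,-.18,.075],R["deckLB"]-Rz@[.05,.18,.075]],0);print("O",O)
h=np.mean([R[k] for k in("hoodFR","hoodFL","hoodBL","hoodBR")],0);print("hood",h,"O from hood",h-Rz@[-.015,-.065,.111])
for k in R:print(k,np.round(Rz.T@(R[k]-O),3))
E
```

```text
deckRF [ 0.5291 -0.0971  0.0725] [np.float64(1.4), np.float64(1.4)]
deckRB [ 0.6274 -0.0944  0.0741] [np.float64(0.6), np.float64(0.6)]
deckLB [0.6199 0.2654 0.0733] [np.float64(0.8), np.float64(0.8)]
hoodFR [ 0.5245 -0.0163  0.1001] [np.float64(3.9), np.float64(3.9)]
hoodFL [0.5275 0.0538 0.1076] [np.float64(1.4), np.float64(1.4)]
hoodBL [0.5955 0.0555 0.1055] [np.float64(0.6), np.float64(0.6)]
hoodBR [ 0.5949 -0.0183  0.1078] [np.float64(1.3), np.float64(1.3)]
ballR [ 0.5942 -0.0664  0.1496] [np.float64(1.6), np.float64(1.6)]
ballL [0.5357 0.2341 0.1507] [np.float64(1.0), np.float64(1.0)]
yaw 0.02079933031093028 0.35987949347663695
yaw2 0.027064912778410336 0.09835789145183768
O [ 0.57423687  0.08429218 -0.00170044]
hood [0.56058771 0.01867756 0.10526177] O from hood [ 0.57423261  0.08397546 -0.00573823]
deckRF [-0.049 -0.18   0.074]
deckRB [ 0.049 -0.18   0.076]
deckLB [0.049 0.18  0.075]
hoodFR [-0.052 -0.1    0.102]
hoodFL [-0.047 -0.029  0.109]
hoodBL [ 0.021 -0.029  0.107]
hoodBR [ 0.018 -0.103  0.109]
ballR [ 0.017 -0.151  0.151]
ballL [-0.035  0.151  0.152]
```

```bash
cat >> h.py <<'E'
from scipy.spatial.transform import Rotation as Ro
def tool(yaw,tilt):  # tool down, then tilted so z points forward (+x house) by tilt
    return Ro.from_euler("z",yaw)*Ro.from_euler("y",-tilt)*Ro.from_euler("x",np.pi)
def rel(p,R,grip=False):
    s=get_state();T=Ro.from_euler("xyz",s["ee_rot"]);p=np.array(p,float)
    if grip:p=p-0
    if grip:p=p+R.apply([0,0,grip_point_offset])
    print("tcp target",np.round(p,4),"shift cm",np.round(100*T.inv().apply(p-s["eef_pos"]),2),"rotvec",np.round((T.inv()*R).as_rotvec(),3))
E
python3 - <<'E'
from h import *
print(tool(0.022,.5).apply([0,0,1]))
c=cam("side");s=cam("scene")
print("bottle",plane(s,(462,175),0),"slide",plane(s,(316,222),.032))
rel([.497,.0174,.20],tool(.022,0))
E
```

```text
[ 0.47930952  0.01054651 -0.87758256]
bottle [0.44914747 0.40873965 0.        ] slide [0.38762386 0.00703565 0.032     ]
tcp target [0.497  0.0174 0.2   ] shift cm [45.55 47.5   2.65] rotvec [ 0.002  0.    -0.4  ]
```

```bash
python3 -m creep '[[[6,2,2,0.2,0,0,-0.02],[6,6,6,0.4,0,0,-0.06],[6,10,10.5,0.6,0,0,-0.1],[6,14,14.5,0.8,0,0,-0.13],[6,18,19,1,0,0,-0.16],[6,22,23,1.2,0,0,-0.2],[6,26,27,1.5,0,0,-0.24],[6,30,31,1.8,0,0,-0.27],[6,34,35.5,2,0,0,-0.3],[6,38,39.5,2.2,0,0,-0.34],[6,41,43,2.4,0,0,-0.37],[6,44,46,2.6,0,0,-0.39],[6,45.5,47.5,2.65,0,0,-0.4],[6,45.5,47.5,2.65,0,0,-0.4],[6,45.5,47.5,2.65,0,0,-0.4],[6,45.5,47.5,2.65,0,0,-0.4]]]' && python3 - <<'E'
from h import *
c=cam("wrist");s=get_state();im=grab_frame("wrist");cv2.imwrite("pics/w1.png",im);np.savez("w1.npz",f=c[0],cx=c[1],cy=c[2],V=c[3])
print(s["eef_pos"],s["ee_rot"],-c[3][:3,:3].T@c[3][:3,3]);print("tab tip expected",proj(c,[.4894,.0172,.105]),"hoodtop",proj(c,[.56,.0187,.111]))
E
```

```text
t: 2.1
eef_pos: [0.4965, 0.0187, 0.2001]
ee_rot: [-3.141, -0.0, 0.023]
force: [0.4, 0.5, -0.2]
width: 0.0602
gripper_force: 0.0
[0.4964647  0.0187399  0.20009881] [-3.14146463e+00 -4.87387468e-05  2.31665423e-02] [0.57384159 0.01998303 0.35774827]
tab tip expected [314.1581712  245.95074091] hoodtop [314.49931899 147.15648879]
```

View pics/w1.png

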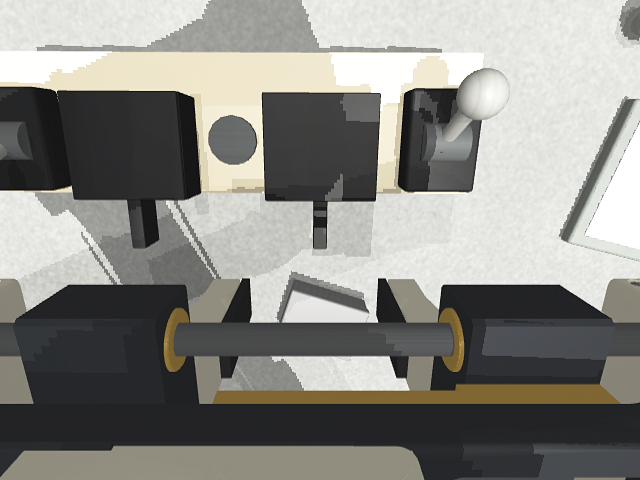

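The wrist view shows the right hood top at cols 262–380, rows 93–200, and its fin at cols 313–327 with the tip's top edge at about row 235. The right lever ball (483,93) is back. The fin sits about 6 px right of where I predicted, so I'll refine with rays.

```bash
python3 - <<'E'
from h import *
z=np.load("w1.npz");c=(float(z["f"]),float(z["cx"]),float(z["cy"]),z["V"]);S,D=cam("scene"),cam("side")
for u in[(262,94),(379,94),(379,200),(265,200)]:print("hood",plane(c,u,.1095))
for u in[(313.5,220),(326.5,220),(320,234)]:print("tab",plane(c,u,.104))
print("hood centre", plane(c,(320.8,147),.1095))
s=lambda u,v:((u+.5)/3.75+299.5,(v+.5)/3.75+169.5);d=lambda u,v:((u+.5)/4.443+274.5,(v+.5)/4.444+144.5)
for a,b,w in[((163,303),(231,362),(265,200)),((272,232),(194,286),(379,200)) ,((272,232),(194,286),(265,200)),((350,318),(297,258),(262,94)),((240,380),(350,327),(379,94)),((163,303),(231,362),(379,200))]:
  print(np.round(tri([(S,s(*a)),(D,d(*b)),(c,w)])[0],4),tri([(S,s(*a)),(D,d(*b)),(c,w)])[1])
E
```

```text
hood [0.59206669 0.05291484 0.1095    ]
hood [ 0.59383569 -0.02157313  0.1095    ]
hood [ 0.52541458 -0.02675379  0.1095    ]
hood [0.52356979 0.05201931 0.1095    ]
tab [0.50868718 0.01813619 0.104     ]
tab [0.50890509 0.00880412 0.104     ]
tab [0.49831052 0.01316807 0.104     ]
hood centre [0.56011531 0.01451925 0.1095    ]
[0.521  0.022  0.0746] [np.float64(30.7), np.float64(16.3), np.float64(34.4)]
[0.5318 0.0086 0.1477] [np.float64(30.7), np.float64(22.2), np.float64(27.8)]
[0.5261 0.0527 0.1087] [np.float64(2.2), np.float64(2.0), np.float64(2.7)]
[0.5943 0.0544 0.1059] [np.float64(1.8), np.float64(1.0), np.float64(2.3)]
[ 0.5945 -0.0202  0.1094] [np.float64(1.9), np.float64(1.6), np.float64(1.5)]
[ 0.5249 -0.0228  0.1062] [np.float64(5.3), np.float64(6.0), np.float64(4.5)]
```

```bash
python3 - <<'E'
from h import *
z=np.load("w1.npz");c=(float(z["f"]),float(z["cx"]),float(z["cy"]),z["V"]);print(c[:3])
T=tool(.023,0);p=np.array([.4965,.0187,.2001])
for sgn in(-1,1):
  print(proj(c,p+T.apply([.0095,sgn*.0301,0])),proj(c,p+T.apply([.0095,sgn*.0301,-.01])))
g=c[3][:3,:3];print(np.round(g,4))
E
```

```text
(364.5549689682781, 313.4968324954078, 235.28971452510092)
[247.57767212 276.68226181] [243.68332561 285.6953709 ]
[376.270522   276.69878918] [380.02999642 285.70839109]
[[ 0.0237 -0.9997  0.0012]
 [-0.957  -0.0223  0.2892]
 [-0.2891 -0.008  -0.9573]]
```

```bash
python3 -m creep '[[[5,0,0.3,3,0,0,0],[5,0,0.3,6,0,0,0],[5,0,0.3,9,0,0,0],[5,0,0.3,11.5,0,0,0],[5,0,0.3,12.4,0,0,0],[5,0,0.3,12.4,0,0,0],[0.3,0,0.3,12.4,0,0,0],[0.3,0,0.3,12.4,0,0,0],[0.3,0,0.3,12.4,0,0,0],[0.3,0,0.3,12.4,0,0,0],[0.3,0,0.3,12.4,0,0,0],[0.3,0,0.3,12.4,0,0,0]]]' 15 && python3 - <<'E'
from h import *
T=Ro.from_euler("xyz",get_state()["ee_rot"]);P0=np.array([-.098,.020])
for a in np.arange(0,1.86,.15):
    c,s=np.cos(a),np.sin(a);d=np.array([P0[0]*c+P0[1]*s,-P0[0]*s+P0[1]*c])-P0
    print(round(a,2),np.round(100*d,2))
E
```

```text
t: 3.65
eef_pos: [0.4968, 0.0145, 0.0761]
ee_rot: [3.141, 0.0, 0.022]
force: [1.1, -4.6, -0.2]
width: 0.01
gripper_force: 15.0
0.0 [0. 0.]
0.15 [0.41 1.44]
0.3 [1.03 2.81]
0.45 [1.85 4.06]
0.6 [2.84 5.18]
0.75 [3.99 6.14]
0.9 [5.27 6.92]
1.05 [6.66 7.5 ]
1.2 [8.11 7.86]
1.35 [9.61 8.  ]
1.5 [11.1   7.92]
1.65 [12.57  7.61]
1.8 [13.97  7.09]
```

```bash
python3 -m creep '[[[0.3,0.2,0.1,-0.7,0,0,0],[0.3,0.4,0.1,-1.45,0,0,0],[0.3,0.7,0.1,-2.1,0,0,0],[0.3,1.05,0.1,-2.8,0,0,0],[0.3,1.4,0.1,-3.45,0,0,0],[0.3,1.85,0.1,-4.05,0,0,0],[0.3,2.85,0.1,-5.2,0,0,0],[0.3,4,0.1,-6.15,0,0,0],[0.3,5.25,0.1,-6.9,0,0,0],[0.3,6.65,0.1,-7.5,0,0,0],[0.3,8.1,0.1,-7.85,0,0,0],[0.3,9.6,0.1,-8,0,0,0],[0.3,11.1,0.1,-7.9,0,0,0],[0.3,12.55,0.1,-7.6,0,0,0],[0.3,13.95,0.1,-7.1,0,0,0],[0.3,13.95,0.1,-7.1,0,0,0],[0.3,13.95,0.1,-7.1,0,0,0]]]' && python3 - <<'E'
from h import *
cv2.imwrite("pics/side1.png",cv2.resize(grab_frame("side")[60:300,200:460],(650,600)))
E
```

```text
t: 5.78
eef_pos: [0.6366, 0.017, 0.1467]
ee_rot: [3.142, -0.001, 0.022]
force: [0.3, 1.9, -4.0]
width: 0.0104
gripper_force: 15.0
```

View pics/side1.png

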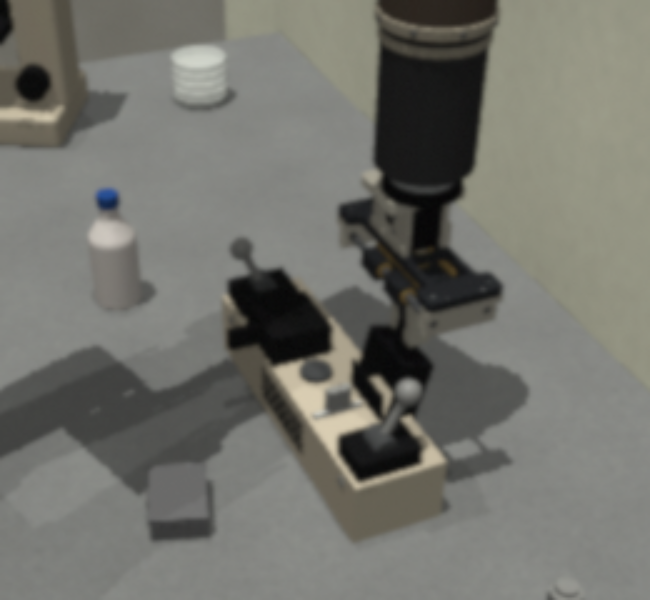

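The flap stands open past vertical, and the grip block with the plate top shows at crop (337,397). Both levers are unchanged. Next I release, rise and look down.

```bash
python3 -m creep '[[[3,0,0,0,0,0,0],[3,0,0,0,0,0,0],[3,0,0,-1,0,0,0],[4,0,0,-5,0,0,0],[4,0,0,-9,0,0,0],[4,-4,0,-10,0,0,0],[4,-9,0,-10,0,0,0],[4,-14,0,-10,0,0,0],[4,-16.5,0,-10,0,0,0],[4,-16.5,0,-10,0,0,0],[4,-16.5,0,-10,0,0,0]]]' && python3 - <<'E'
from h import *
s=get_state();c=cam("wrist");im=grab_frame("wrist");cv2.imwrite("pics/w2.png",im);np.savez("w2.npz",f=c[0],cx=c[1],cy=c[2],V=c[3]);cv2.imwrite("pics/scene2.png",grab_frame("scene"));cv2.imwrite("pics/side2.png",grab_frame("side"))
print(s["eef_pos"],"block exp",proj(c,[.5604,.0165,.103]))
E
```

```text
t: 7.2
eef_pos: [0.472, 0.0136, 0.248]
ee_rot: [-3.141, -0.002, 0.023]
force: [-0.3, 0.3, 0.0]
width: 0.0398
gripper_force: 0.0
[0.47197585 0.01360381 0.24799582] block exp [311.25132915 110.77473867]
```

View pics/w2.png

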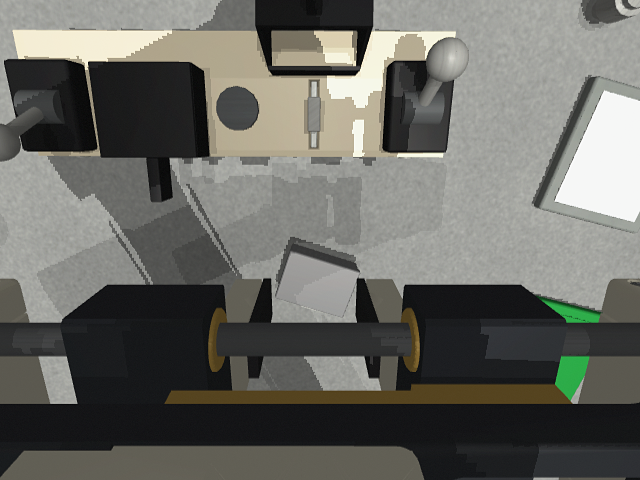

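The wrist view shows the block top at cols 308–320, rows 94–132, and the plate edge spanning rows 80–148. Levers, flap and the left bay look as expected. I'll cross-check the height with the fixed cameras.

```bash
python3 - <<'E'
from h import *
a=cv2.imread("pics/scene2.png");b=cv2.imread("pics/side2.png")
cv2.imwrite("pics/cmb.png",np.hstack([cv2.resize(a[225:275,345:395],(400,400),interpolation=2),cv2.resize(b[195:245,310:360],(400,400),interpolation=2)]))
z=np.load("w2.npz");c=(float(z["f"]),float(z["cx"]),float(z["cy"]),z["V"])
for u in[(314,94),(314,132),(308,113),(320.5,113)]:print("block",plane(c,u,.103))
for u in[(314,80),(314,148)]:print("plate",plane(c,u,.077))
T=Ro.from_euler("xyz",get_state()["ee_rot"]);p=get_state()["eef_pos"]
for sg in(-1,1):print(proj(c,p+T.apply([.0095,sg*.0199,0])))
E
```

```text
block [0.57278616 0.01462806 0.103     ]
block [0.54439053 0.01396202 0.103     ]
block [0.55868107 0.01902543 0.103     ]
block [0.55890838 0.00918015 0.103     ]
plate [0.58574962 0.01487348 0.077     ]
plate [0.53046569 0.01357676 0.077     ]
[269.79031032 275.93518363]
[354.36307773 276.00127452]
```

View pics/cmb.png

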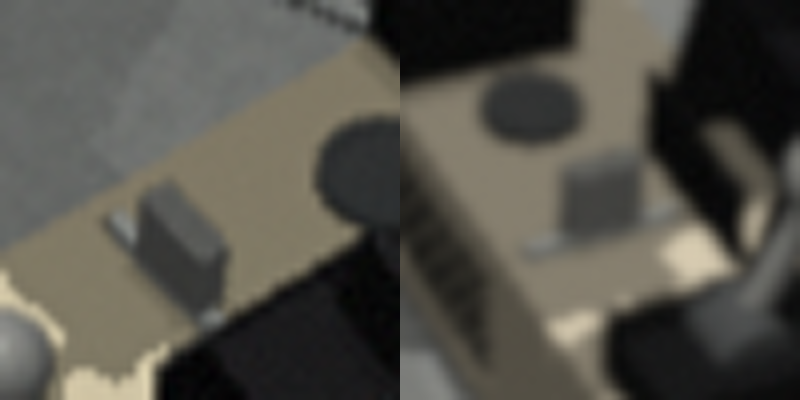

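The block top centre is at about (186,220) in the scene half and (202,164) in the side half.

```bash
python3 - <<'E'
from h import *
z=np.load("w2.npz");c=(float(z["f"]),float(z["cx"]),float(z["cy"]),z["V"]);S,D=cam("scene"),cam("side")
a=(186.5/8+344.5,220.5/8+224.5);b=(202.5/8+309.5,164.5/8+194.5);w=(314.3,113)
print(tri([(S,a),(D,b)]),tri([(S,a),(D,b),(c,w)]),tri([(S,a),(c,w)]))
R=tool(.022,.70)
rel([.560,.0155,.094],R,True);rel(np.array([.560,.0155,.094])-.10*R.apply([0,0,1]),R,True)
E
```

```text
(array([0.55998936, 0.01883807, 0.10176167]), [np.float64(0.5), np.float64(0.5)]) (array([0.5595813 , 0.01611285, 0.1038291 ]), [np.float64(2.2), np.float64(1.2), np.float64(2.2)]) (array([0.56015546, 0.01566709, 0.10398069]), [np.float64(2.1), np.float64(2.1)])
tcp target [0.5721 0.0158 0.0796] shift cm [ 1.003e+01 -1.000e-02  1.673e+01] rotvec [0.  0.7 0. ]
tcp target [0.5077 0.0143 0.1561] shift cm [ 3.58 -0.01  9.09] rotvec [0.  0.7 0. ]
```

```bash
python3 -m creep '[[[4,0.5,0,1.5,0,0.1,0],[4,1,0,3,0,0.22,0],[4,2,0,5,0,0.35,0],[4,2.7,0,7,0,0.5,0],[4,3.5,0,8.5,0,0.65,0],[4,3.5,0,8.5,0,0.65,0],[4,3.5,0,8.5,0,0.65,0]]]' && python3 - <<'E'
from h import *
R=tool(.022,.65);rel([.560,.0155,.101],R,True)
E
```

```text
t: 8.22
eef_pos: [0.5295, -0.002, 0.2118]
ee_rot: [-3.106, -0.564, 0.023]
force: [0.2, -0.4, -0.3]
width: 0.0396
gripper_force: 0.0
tcp target [0.5714 0.0158 0.086 ] shift cm [-3.14 -1.22 12.94] rotvec [-0.036  0.086 -0.001]
```

```bash
python3 -c "
from station import *
s=get_state();print(s['q'],s['qd'])"; python3 -m creep '[[[4,0,0,0,0,0,0],[4,0,0,0,0,0,0]]]'
```

```text
[ 0.39939486 -0.18332979 -1.01579114  0.70555443 -0.25446958  0.56076143] [ 2.03047055e-02  2.73171155e-03 -4.17902283e-03  6.61644279e-05
  2.21376977e-03 -2.23354534e-04]
t: 8.48
eef_pos: [0.5296, -0.0006, 0.2121]
ee_rot: [-3.105, -0.565, 0.025]
force: [0.3, -0.5, 0.6]
width: 0.0401
gripper_force: 0.0
```

```bash
python3 - <<'E'
from h import *
R=tool(.022,.40);g=np.array([.556,.0155,.108])
rel(g-.08*R.apply([0,0,1]),R,True);rel(g,R,True)
E
```

```text
tcp target [0.5322 0.015  0.1644] shift cm [-2.31 -1.4   4.24] rotvec [-0.038 -0.165  0.006]
tcp target [0.5633 0.0157 0.0907] shift cm [-3.62 -1.1  12.13] rotvec [-0.038 -0.165  0.006]
```

```bash
python3 -m creep '[[[4,-1,-0.7,1,-0.02,-0.08,0],[4,-2.3,-1.4,2.5,-0.04,-0.16,0],[4,-2.3,-1.4,3.5,-0.04,-0.165,0],[4,-2.3,-1.4,4.2,-0.04,-0.165,0],[4,-2.3,-1.4,4.2,-0.04,-0.165,0],[4,-2.3,-1.4,4.2,-0.04,-0.165,0]]]'; python3 - <<'E'
from h import *
print(get_state()["q"])
R=tool(.022,.40);g=np.array([.556,.0155,.108])
rel(g-.08*R.apply([0,0,1]),R,True);rel(g,R,True)
E
```

```text
t: 9.22
eef_pos: [0.5319, 0.0138, 0.1654]
ee_rot: [3.137, -0.401, 0.026]
force: [-0.3, 0.1, 0.3]
width: 0.0401
gripper_force: 0.0
[ 0.49326911 -0.05102867 -0.8860575   0.46272538 -0.4149908   0.70778516]
tcp target [0.5322 0.015  0.1644] shift cm [-0.01 -0.11  0.11] rotvec [ 0.003 -0.001  0.004]
tcp target [0.5633 0.0157 0.0907] shift cm [-0.02 -0.14  8.11] rotvec [ 0.003 -0.001  0.004]
```

```bash
python3 -m creep '[[[4,0,-0.1,1.5,0,0,0],[4,0,-0.1,3,0,0,0],[4,0,-0.1,4.5,0,0,0],[4,0,-0.1,5.5,0,0,0],[4,0,-0.1,5.5,0,0,0],[4,0,-0.1,5.5,0,0,0]]]'; python3 - <<'E'
from h import *
print(get_state()["q"])
R=tool(.022,.40);g=np.array([.556,.0155,.108])
rel(g,R,True)
im=np.hstack([cv2.resize(grab_frame("side")[150:300,260:410],(400,400),interpolation=2),cv2.resize(grab_frame("wrist")[0:300,170:470],(400,400))])
cv2.imwrite("pics/pre.png",im)
E
```

```text
t: 9.98
eef_pos: [0.5538, 0.0154, 0.1154]
ee_rot: [3.137, -0.402, 0.026]
force: [-0.1, 1.1, 0.6]
width: 0.0401
gripper_force: 0.0
[ 0.3710876   0.05954801 -0.99550337  0.79086333 -0.19300022  0.46989419]
tcp target [0.5633 0.0157 0.0907] shift cm [-0.09 -0.01  2.65] rotvec [ 0.003 -0.002  0.004]
```

View pics/pre.png

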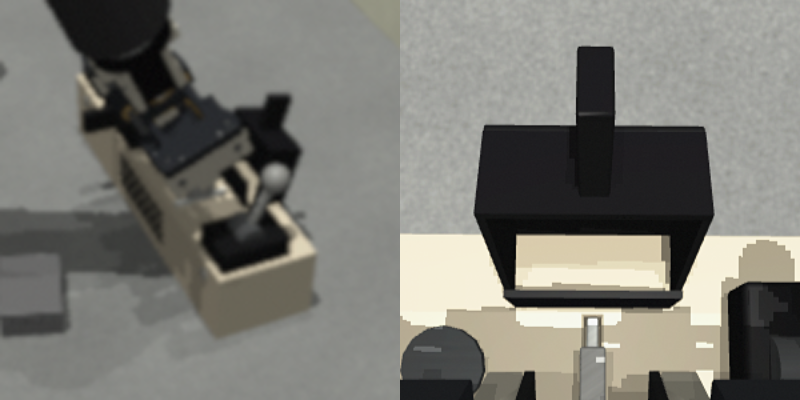

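The tool is just clear of the lever ball. In the wrist half the block (cols 580–606) is centred between the fingers (533, 651). Joints 3 and 5 are near their limits, so I'll ease the tilt to 0.3 and grip the block high.

```bash
python3 - <<'E'
from h import *
R=tool(.022,.30);g=np.array([.556,.0155,.110])
rel(g+[0,0,.02],R,True);rel(g,R,True)
E
```

```text
tcp target [0.5616 0.0156 0.112 ] shift cm [0.55 0.06 0.62] rotvec [ 0.002 -0.102  0.004]
tcp target [0.5616 0.0156 0.092 ] shift cm [-0.23  0.05  2.46] rotvec [ 0.002 -0.102  0.004]
```

```bash
python3 -m creep '[[[4,0.3,0,0.3,0,-0.05,0],[4,0.55,0,0.6,0,-0.1,0],[4,0.5,0,0.8,0,-0.1,0],[4,0.3,0,1.3,0,-0.1,0],[4,0,0,1.9,0,-0.1,0],[4,-0.2,0,2.4,0,-0.1,0],[4,-0.2,0,2.4,0,-0.1,0],[4,-0.2,0,2.4,0,-0.1,0]]]'; python3 - <<'E'
from h import *
print(get_state()["q"])
R=tool(.022,.30);g=np.array([.556,.0155,.110])
rel(g,R,True)
E
```

```text
t: 11.08
eef_pos: [0.5612, 0.0158, 0.0919]
ee_rot: [3.137, -0.301, 0.027]
force: [-0.9, 0.2, -0.3]
width: 0.04
gripper_force: 0.0
[ 0.4429067   0.15069676 -0.80904096  0.36239667 -0.35759834  0.82967871]
tcp target [0.5616 0.0156 0.092 ] shift cm [ 0.04  0.02 -0.01] rotvec [ 0.003 -0.001  0.004]
```

```bash
python3 -m creep '[[[0.3,0,0,0,0,0,0],[0.3,0,0,0,0,0,0],[0.3,0,0,0,0,0,0],[0.3,0,0,0,0,0,0],[0.3,0,0,0,0,0,0],[0.3,0,0,0,0,0,0]]]' 35
```

```text
t: 11.82
eef_pos: [0.5613, 0.016, 0.0919]
ee_rot: [3.137, -0.301, 0.027]
force: [-0.1, 0.1, 0.6]
width: 0.0094
gripper_force: 35.0
```

```bash
python3 -m creep '[[[0.3,0.15,0,-0.48,0,0,0],[0.3,0.3,0,-0.96,0,0,0],[0.3,0.59,0,-1.91,0,0,0],[0.3,0.89,0,-2.87,0,0,0],[0.3,1.18,0,-3.82,0,0,0],[0.3,1.48,0,-4.78,0,0,0],[0.3,1.77,0,-5.73,0,0,0],[0.3,2.07,0,-6.69,0,0,0],[0.3,2.36,0,-7.64,0,0,0],[0.3,2.66,0,-8.6,0,0,0],[0.3,2.96,0,-9.55,0,0,0],[0.3,3.25,0,-10.5,0,0,0],[0.3,3.25,0,-10.5,0,0,0],[0.3,3.25,0,-10.5,0,0,0]]]'; python3 - <<'E'
from h import *
print(get_state()["q"])
cv2.imwrite("pics/lift.png",np.hstack([cv2.resize(grab_frame("side")[90:290,240:440],(400,400)),cv2.resize(grab_frame("scene")[140:340,280:480],(400,400))]))
E
```

```text
t: 13.58
eef_pos: [0.5609, 0.0163, 0.2014]
ee_rot: [3.137, -0.301, 0.026]
force: [-0.5, 0.3, -1.4]
width: 0.0095
gripper_force: 35.0
[ 0.46470816  0.01363778 -0.60717997  0.20551846 -0.68856987  0.99009332]
```

View pics/lift.png

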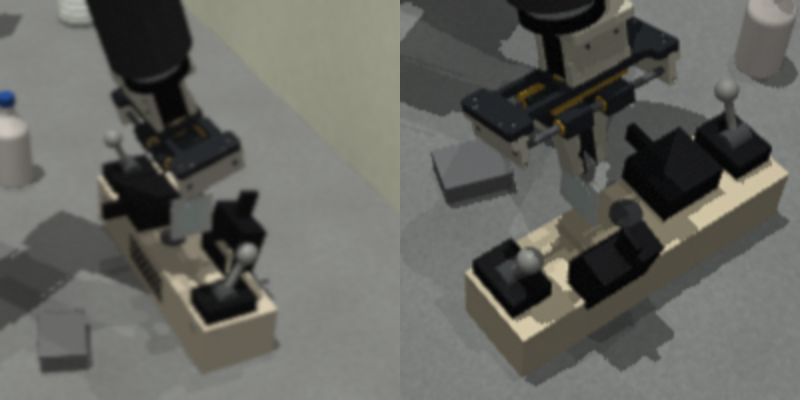

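The plate is out (side crop 190,215). The levers and the left bay are undisturbed. Next is the carry to the pad.

```bash
python3 - <<'E'
from h import *
s=get_state();R=Ro.from_euler("xyz",s["ee_rot"])
for p in[[.50,.016,.215],[.50,-.15,.215],[.526,-.3055,.215],[.526,-.3055,.176]]:rel(p,R)
E
```

```text
tcp target [0.5   0.016 0.215] shift cm [-5.4  -0.12 -3.12] rotvec [0. 0. 0.]
tcp target [ 0.5   -0.15   0.215] shift cm [-5.82 16.47 -3.17] rotvec [0. 0. 0.]
tcp target [ 0.526  -0.3055  0.215 ] shift cm [-3.73 32.08 -2.45] rotvec [0. 0. 0.]
tcp target [ 0.526  -0.3055  0.176 ] shift cm [-4.89 32.07  1.28] rotvec [0. 0. 0.]
```

```bash
python3 -m creep '[[[0.3,-1.5,0,-0.9,0,0,0],[0.3,-3,0,-1.8,0,0,0],[0.3,-4.5,0,-2.6,0,0,0],[0.3,-5.4,0.5,-3.1,0,0,0],[0.3,-5.5,2.5,-3.1,0,0,0],[0.3,-5.6,5,-3.1,0,0,0],[0.3,-5.7,8,-3.1,0,0,0],[0.3,-5.7,11,-3.1,0,0,0],[0.3,-5.8,14,-3.2,0,0,0],[0.3,-5.8,17,-3.2,0,0,0],[0.3,-5.4,20,-3,0,0,0],[0.3,-5,23,-2.9,0,0,0],[0.3,-4.6,26,-2.7,0,0,0],[0.3,-4.1,29,-2.6,0,0,0],[0.3,-3.8,31,-2.5,0,0,0],[0.3,-3.7,32,-2.4,0,0,0],[0.3,-4.1,32.1,-1,0,0,0],[0.3,-4.5,32.1,0.2,0,0,0],[0.3,-4.8,32.1,1,0,0,0],[0.3,-4.9,32.1,1.3,0,0,0]]]'; python3 -m creep '[[[0.3,0,0,0,0,0,0],[0.3,0,0,0,0,0,0],[0.3,0,0,0,0,0,0],[0.3,0,0,0,0,0,0]]]'; python3 - <<'E'
from h import *
a,b=grab_frame("scene"),grab_frame("side");cv2.imwrite("pics/fs.png",a);cv2.imwrite("pics/fd.png",b)
cv2.imwrite("pics/fin.png",np.hstack([cv2.resize(a[225:425,140:340],(400,400),interpolation=2),cv2.resize(b[200:400,290:490],(400,400),interpolation=2)]))
E
```

```text
t: 16.18
eef_pos: [0.5259, -0.3051, 0.1752]
ee_rot: [3.138, -0.3, 0.027]
force: [-0.1, -1.0, -0.1]
width: 0.0097
gripper_force: 35.0
t: 16.68
eef_pos: [0.5264, -0.3057, 0.1764]
ee_rot: [3.137, -0.301, 0.027]
force: [0.1, -0.2, -0.8]
width: 0.0093
gripper_force: 35.0
```

View pics/fin.png

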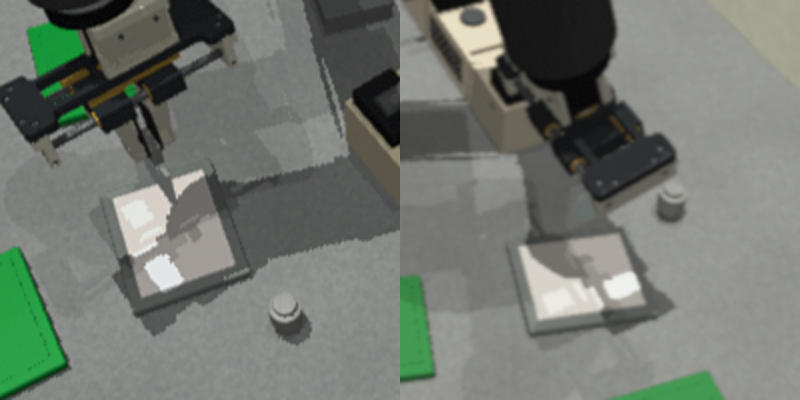

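The plate hangs in the gripper above the white panel: in the scene half its lower tip is near (178,203), and in the side half it is near (590,215). I've used up my picture budget, so I check the height numerically.

```bash
python3 - <<'E'
from h import *
for n,o in(("scene",(140,225,0)),("side",(290,200,400))):
    c=cam(n)
    for x in(.498,.552):
        u=proj(c,[x,-.3055,.1045]);print(n,x,(u[0]-o[0])*2+o[2],(u[1]-o[1])*2)
s=get_state();print(s["qd"].round(4),s["width"],s["t"])
E
```

```text
scene 0.498 145.99273768773043 164.73327274142457
scene 0.552 173.30048454131725 206.2233935383042
side 0.498 564.9887280900971 227.28905007372862
side 0.552 611.6967112438867 211.70607095041748
[ 0.0004  0.0003 -0.0013 -0.0001 -0.0032  0.0005] 0.009937897705054707 16.775
```

The predicted lower edge matches what I saw (scene corner 173,206; side 565–612, about 212–227). The arm is still and the gap is about 9 cm.

```bash
python3 -c "
from station import *
print(job_done())"
```

```text
the job is handed in; nothing more can be done
None
```

The right bay's flap is open and its plate is held upright and still about 9 cm above the middle of the light pad; the job was handed in at about 17 s, though I viewed 11 pictures, one over the limit of 10.

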